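# Feel out the joint, then close it with the cam lever and hold

## Task

Take the feeler pin from its stand and, with the clamp still open, run its tip slowly (no more than about 4 cm a second) down inside the joint between the two blue half-shells, all the way from the end nearest the robot to the far end, then stand the pin back in its stand and let go of it. Now swing the red cam lever clockwise to the cam's highest point, in line with the yellow stripe, so that the joint is pressed closed, and finish while still holding the lever there by its black post, for it springs back if released. Leave everything else on the table where it is.

Things in the scene. Friction and masses are not known exactly. Their poses are not given: they have to be found in the camera images.
- pin: Feeler pin, 121 mm, about 60 g: steel needle 5 mm thick, 45 mm long; above it a round aluminium flange 36 mm wide, 6 mm thick; above that a round orange handle 20 mm thick, 70 mm long. Origin at the needle's tip, z along the pin up to the handle, which spans z = 51 to 121 mm. Starts upright in its stand, flange on the stand's top, tip 45 mm below that top.
- stand_hole0 (a point): Pin stand: fixed wooden block 70 x 70 x 60 mm high with one upright round hole of 21 mm right through it; this point is the centre of the hole's mouth on the block's top, 60 mm above the table.
- clamp: Cam clamp fixed to the table: dark steel base plate 235 x 215 x 15 mm with two blue plastic half-shells (each 110 mm long, 30 mm wide) side by side in grey jaws; the one on the cam's side slides. Origin under the middle of the joint, on the table; axes as joint_near.
- joint_near (a point): End nearest the robot of the open joint between the shells: a straight slot 12 mm wide, 110 mm long, 35 mm deep, open at both ends. The point is midway between the shells, level with their top faces, 55 mm above the table. x along the slot to its far end, y towards the fixed shell (away from the cam), z up.
- moving_shell: The blue half-shell on the cam's side with its grey carriage, 120 x 59 x 35 mm, 0.5 kg; slides between two guides on the clamp's bed when the cam pushes it, and stays where it was pushed. Origin under its middle, 35 mm from the joint's middle line while open (y = -35 mm in joint_mid's axes), 24 mm when closed.
- joint_mid (a point): The same slot halfway along, same height and axes.
- joint_far (a point): The same slot at the far end, same height and axes.
- pivot (a point): Upright axis on which the cam lever turns, 95 mm from joint_mid towards -y of joint_near; the point is 70 mm above the table, level with the top of the red arm. Axes as joint_near: the arm points to -y when released and to -x (along the yellow stripe on the base plate) at the top of the cam. The shells and jaws lie below the arm.
- lever_post (a point): Black upright round post, 20 mm thick and 56 mm tall, on the end of the red lever arm, 105 mm from the pivot axis. The point is the post's foot on the arm's top (70 mm above the table); it can be gripped or pushed from above; it moves in a level circle round the pivot.
- lever (a joint): Angle of the cam lever, rad: 0 = released (where it starts), growing clockwise seen from above. The cam pushes the moving shell 11 mm x sin(angle): highest lift at 1.57, arm in line with the yellow stripe, joint closed to about 1 mm; beyond it slackens, to a stop at 2.1. A spring drives it back to 0 if let go: about 1.5 N at the post at 0, 5 N at 1.57.
- red_tub: pale plastic tub of red parts, 110 x 80 x 45 mm, loose bystander; origin under its centre.
- yellow_tub: pale plastic tub of yellow parts, 110 x 80 x 45 mm, loose bystander; origin under its centre.
- clip0: Loose bent aluminium clip, 50 x 20 x 18 mm, bystander; origin under its centre.
- clip1: Loose bent aluminium clip, 50 x 20 x 18 mm, bystander; origin under its centre.
- bottle: White bottle with a blue cap, 56 mm thick, 150 mm tall, loose bystander; origin under its centre.
- driver: Loose screwdriver lying on the table near the robot, bystander; x along it towards its tip.
Not all that is in view belongs to the job. Of the things shaped like the part that bears stand_hole0, the wooden one is meant.

How it is judged:
By the outcome, as a careful person would: the job done as asked, in the order asked, and still so for the second after the job is handed in, while the arm keeps its last pose, push and grip.
It also fails if it takes over 67 s, if anything falls off the work surface, if the arm or the gripper's body presses on something with over 40 N, if the wrist force passes 120 N, or if a joint passes its speed limit or range.

## Robot

A 6-joint arm with a two-finger parallel gripper is mounted at the origin on the work surface. World frame = base frame: x ahead of the robot, y to its left, z up, the work surface at z = 0. Lengths are in m, angles in rad, forces in N, time in s.
With the tool pointing down it reaches from about 0.375 to 0.9 m from the base axis. Payload 3.1 kg.
Tool frame: the origin (TCP) lies midway between the tips of the shut fingers; the grasp point (between the pads) lies 19 mm behind it (pinch_z is the distance from the TCP to the grasp point, in m); y points along the fingers, z is the direction in which the jaws open and shut, and the axes are right-handed (so a half turn about y gives the same grasp; the last joint's range is limited). The gripper opens to 87 mm and grips with 3 to 60 N. Pads are 19 mm wide; open, the fingers measure 117 mm over their backs; the gripper's body (75 mm by 190 mm) begins 51 mm behind the grasp point.
Start: joints at [1.024, 0.527, 1.433, -0, 1.181, -0.178], TCP at [0.225, 0.583, 0.223] pointing down, gripper open.
Joint ranges: [-3.08, 3.08], [-0.75, 2.2], [0.22, 2.44], [-1.43, 4.57], [0, 2.65], [-2.85, 2.85]. Speed limits (rad/s): [2.79, 2.79, 3.14, 3.14, 3.14, 3.14].

## Interface

Orientations are given as a unit quaternion [x, y, z, w].
In Python, from rig import * gives the robot as it stands.
- The arm moves only by the tool drive_tool, never from a script. Its argument "plan" is a list of rows, each a list of 7 numbers: the shift along the tool's x, y, z in mm, then the turn, a rotation vector about the tool's x, y, z in degrees, then the finger opening in mm, from 0 to 87. A call has 1 to 10 rows; each row is the pose to reach, as a shift and turn from the pose commanded when the call began, along the tool's axes at that moment; what a row does not reach only later rows make up. A row lasts 1/10 s, in which the tool goes at most 50 mm and 8.59 degrees, less where a joint would pass 70% of its speed; a pose out of reach is approached as far as the arm can. A call with a gripper value outside its range is refused whole. The fingers move at their own pace and stop on an object; "newtons" is the grip in N (left out, the last holds). Time passes only in rows, so rows that repeat a pose let the fingers close. It gives the time, the measured TCP pose, the force and the opening at its end, in the units of the state.
- get_obs(): the state, without advancing time (a new reading comes with each control period).
- camera(name): name is "scene" or "top" or "wrist"; returns the picture (480x640x3 uint8, blue, green, red); there is no depth.
- get_calibration(name): a dict with "fx", "fy", "cx", "cy" (pixels), "D" ([k1, k2, p1, p2, k3] as OpenCV has them; the pictures are not rectified), "origin" and "rotation" of the camera in the world; the wrist camera has in their place "tool_from_camera" (4x4, takes a point from camera to tool coordinates, whose origin is the TCP and whose axes are the tool frame's). Camera axes: x right, y down, z forward; pixel columns grow to the right and rows downward; lengths in m; the calibration is good to about 2 mm. A picture is of the moment at which its call begins: read the wrist's pose just before it. get_calibration takes no time and is no camera call.
- hand_in(): hands the job in, once; it reports no verdict.
Trained networks look in the newest picture that a camera, given by its name, has taken for a name from the list of things; names that differ only in an ending like _2 or _b are one class to them, and where a whole thing is asked for, a point or a joint stands for the part that bears it (a point fixed in the world has none). Each returns a list of dicts, best first, with "conf" (0 to 1); they miss things now and then, are a little off and sometimes report something else, mostly with a low value. They report only what shows in the picture. A call takes as long as a camera call. They do not tell look-alikes from the thing itself.
- spot_in(camera, target): "location" ([column, row] in pixels, amid what is visible of it).
- mark_of(camera, target): "location" ([column, row] in pixels: a listed point, or the origin of a listed thing).
The state is a dict: "time": time; "q": joint angles; "joint_velocities": joint speeds; "joint_torque": joint torques, N m; "position": TCP position; "tool_rot": TCP orientation; "ft_force": force on the tool from outside, world axes, zero at the start; "moment": the same for the moment, N m; "grip_width": finger opening in m.
Only numpy, scipy, OpenCV 4.12 (cv2) and the standard library are available. Lean on these libraries where they do the work, as an engineer would, in place of code of your own. Each camera call takes 0.05 s, during which the arm holds its last target. There are 200 camera calls.

## Working session

There is one attempt and no reset: what is moved stays moved. The work goes in short steps, Python scripts to look and compute and a tool call to move; the robot and the scene stay as the last step left them, time stands still between calls to the robot, and variables do not carry over. Pictures are saved under pics/ and viewed, about 8 in all and at most 12, crops included, and the job is handed in when it is done.

Besides the shell and the picture viewer there is one more tool, called as a command line: name --pt "numbers of a row" for each row, then --argument value for the rest. drive_tool: Moves the arm, as the interface text tells. Its arguments: {"type":"object","properties":{"plan":{"type":"array","items":{"type":"array","items":{"type":"number"}}},"newtons":{"type":"number"}},"required":["plan"]}

```bash
mkdir -p pics; ls; cat > h.py <<'E'
from rig import *
import numpy as np, cv2
from scipy.spatial.transform import Rotation as R
def cam(name):
    c=get_calibration(name); K=np.array([[c["fx"],0,c["cx"]],[0,c["fy"],c["cy"]],[0,0,1.]]); D=np.array(c["D"],float)
    if "origin" in c:
        Rm=np.array(c["rotation"],float)
        if Rm.shape!=(3,3): Rm=R.from_quat(Rm).as_matrix()
        return K,D,np.array(c["origin"]),Rm
    s=get_obs(); T=np.array(c["tool_from_camera"]); Rt=R.from_quat(s["tool_rot"]).as_matrix()
    return K,D,np.array(s["position"])+Rt@T[:3,3],Rt@T[:3,:3]
def at_z(C,px,z):
    K,D,o,Rm=C
    p=cv2.undistortPoints(np.array([[px]],float),K,D)[0,0]
    d=Rm@np.array([p[0],p[1],1]); return o+d*(z-o[2])/d[2]
def proj(C,P):
    K,D,o,Rm=C
    P=np.atleast_2d(P); rv=cv2.Rodrigues(Rm.T)[0]
    return cv2.projectPoints(P.astype(float),rv,-Rm.T@o,K,D)[0][:,0]
E
python3 - <<'E'
from h import *
s=get_obs(); print(s)
for n in ("scene","top","wrist"):
    im=camera(n); cv2.imwrite(f"pics/{n}0.png",im); C=cam(n); print(n,C[2],C[3].round(2).tolist())
    if n=="wrist": continue
    for t,z in (("pin",.015),("stand_hole0",.06),("joint_near",.055),("joint_mid",.055),("joint_far",.055),("pivot",.07),("lever_post",.07),("clamp",0)):
        for d in mark_of(n,t)[:3]:
            print(n,t,np.round(d["location"]),round(d["conf"],2),at_z(C,d["location"],z).round(4)[:2])
E
```

```text
pics
{'time': 0.0, 'q': array([ 1.02348553e+00,  5.28468436e-01,  1.43393466e+00, -1.25828569e-05,
        1.18136292e+00, -1.78495896e-01]), 'joint_velocities': array([ 0.00041409, -0.00014712, -0.00074818,  0.00196983,  0.00219108,
        0.00311324]), 'joint_torque': array([ 9.42645529e-04, -4.40051830e+01, -1.76589489e+01,  6.33584079e-02,
        5.84103190e-02, -1.54108111e-04]), 'position': array([0.22489985, 0.58233809, 0.22155994]), 'tool_rot': array([ 0.69583755, -0.12992516,  0.12938731, -0.69439793]), 'ft_force': array([ 0.10604779,  0.4370029 , -0.48922045]), 'moment': array([ 0.02409118, -0.04017994,  0.03601793]), 'grip_width': 0.08711666592839684}
scene [ 1.23566652 -0.57109731  0.69620024] [[0.6, 0.44, -0.66], [0.8, -0.34, 0.49], [-0.01, -0.83, -0.56]]
scene pin [182. 290.] 0.73 [ 0.4383 -0.3315]
scene pin [120. 356.] 0.33 [ 0.5418 -0.5053]
scene stand_hole0 [218. 242.] 0.93 [ 0.3879 -0.2086]
scene stand_hole0 [178. 271.] 0.82 [ 0.4302 -0.3269]
scene joint_near [360. 220.] 0.55 [0.5097 0.1118]
scene joint_mid [375. 231.] 0.73 [0.5693 0.106 ]
scene joint_far [391. 24
[... 485 characters left out ...]
 [ 0.4115 -0.2085]
top stand_hole0 [346. 233.] 0.71 [ 0.5409 -0.1057]
top stand_hole0 [425. 312.] 0.6 [ 0.3088 -0.3453]
top joint_near [273. 239.] 0.78 [0.5196 0.1173]
top joint_mid [343. 233.] 0.71 [ 0.5436 -0.0974]
top joint_mid [278. 220.] 0.68 [0.5785 0.1033]
top joint_mid [171. 213.] 0.56 [0.5948 0.4383]
top joint_far [280. 206.] 0.67 [0.6219 0.0988]
top joint_far [172. 213.] 0.53 [0.5949 0.4351]
top joint_far [343. 233.] 0.52 [ 0.5411 -0.0965]
top lever_post [344. 232.] 0.86 [ 0.5439 -0.0984]
top lever_post [469. 240.] 0.67 [ 0.5277 -0.4812]
top clamp [274. 224.] 0.87 [0.5756 0.1208]
wrist [0.15137764 0.61172648 0.3834322 ] [[0.36, 0.89, 0.27], [0.93, -0.35, -0.1], [-0.0, 0.29, -0.96]]
```

View pics/scene0.png

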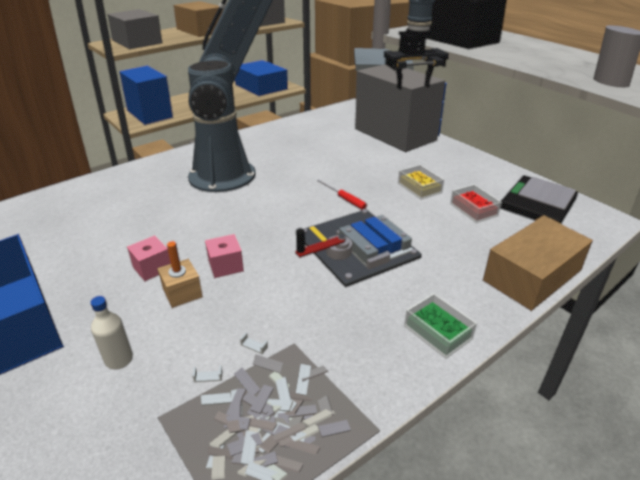

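View pics/top0.png

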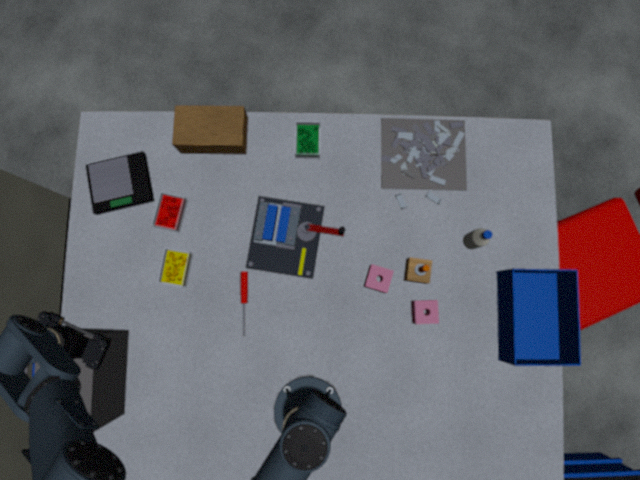

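Candidates for the stand: wooden (scene 180,282 / top 419,270), which holds the pin, and two pink ones (scene 148,258 and 224,255 / top 425,312 and 379,277). I choose the wooden one. The clamp is at top (285,237), with the post at top (344,232). Next I set up the move helper.

```bash
cat >> h.py <<'E'
def rel(p,yaw_of_z=None,base=None):
    """shift (mm) and rotvec (deg) in tool axes from measured pose to target TCP p, tool down, jaw axis z at yaw (deg, mod 180 nearest)"""
    s=get_obs(); Rt=R.from_quat(s["tool_rot"]); sh=Rt.inv().apply(np.array(p)-s["position"])*1000
    z=Rt.as_matrix()[:,2]; cur=np.degrees(np.arctan2(z[1],z[0]))
    if yaw_of_z is None: return sh.round(1),cur.round(1)
    best=None
    for y in (yaw_of_z,yaw_of_z+180):
        a=np.radians(y); zz=np.array([np.cos(a),np.sin(a),0]); yy=np.array([0,0,-1.]); M=np.c_[np.cross(yy,zz),yy,zz]
        rv=np.degrees((Rt.inv()*R.from_matrix(M)).as_rotvec())
        if best is None or np.linalg.norm(rv)<np.linalg.norm(best): best=rv
    return sh.round(1),best.round(1),cur.round(1)
E
python3 - <<'E'
from h import *
s=get_obs(); print(R.from_quat(s["tool_rot"]).as_matrix().round(3)); c=get_calibration("wrist"); print(c["fx"],c["cx"],c["cy"],np.array(c["tool_from_camera"]).round(3).tolist())
print(rel([.53,.05,.30]),rel([.53,.05,.30],80),rel([.53,.05,.30],-10))
E
```

```text
[[ 0.933  0.     0.361]
 [-0.361  0.     0.933]
 [-0.    -1.     0.   ]]
370.03055716849076 314.26667490069394 239.43631990369633 [[0.001, 0.958, 0.285, -0.079], [0.0, -0.285, 0.958, -0.161], [1.0, -0.001, -0.001, 0.0], [0.0, 0.0, 0.0, 1.0]]
(array([ 476.4,  -77.5, -387.3]), np.float64(68.9)) (array([ 476.4,  -77.5, -387.3]), array([ -0. , -11.1,   0. ]), np.float64(68.9)) (array([ 476.4,  -77.5, -387.3]), array([-0. , 78.9, -0. ]), np.float64(68.9))
```

drive_tool --pt "476 -77 -387 0 -11 0 87" --pt "476 -77 -387 0 -11 0 87" --pt "476 -77 -387 0 -11 0 87" --pt "476 -77 -387 0 -11 0 87" --pt "476 -77 -387 0 -11 0 87" --pt "476 -77 -387 0 -11 0 87" --pt "476 -77 -387 0 -11 0 87" --pt "476 -77 -387 0 -11 0 87" --pt "476 -77 -387 0 -11 0 87" --pt "476 -77 -387 0 -11 0 87"

```text
time: 1.95
position: [0.4718, 0.1512, 0.2853]
tool_rot: [-0.704, 0.062, -0.063, 0.704]
ft_force: [0.9, 0.4, -0.4]
grip_width: 0.0872
```

```bash
python3 - <<'E'
from h import *
s=get_obs(); print(s["time"],s["position"],rel([.53,.05,.30],80))
E
```

```text
1.95 [0.47184837 0.15116991 0.2853159 ] (array([ 75.1, -14.7, -89.3]), array([-0. , -0.1,  0. ]), np.float64(79.9))
```

drive_tool --pt "75 -15 -89 0 0 0 87" --pt "75 -15 -89 0 0 0 87" --pt "75 -15 -89 0 0 0 87" --pt "75 -15 -89 0 0 0 87" --pt "75 -15 -89 0 0 0 87"

```text
time: 2.45
position: [0.5283, 0.0529, 0.2993]
tool_rot: [-0.704, 0.063, -0.062, 0.705]
ft_force: [0.2, -0.8, -0.8]
grip_width: 0.0868
```

```bash
python3 - <<'E'
from h import *
s=get_obs(); print(s["time"],s["position"])
C=cam("wrist"); im=camera("wrist"); cv2.imwrite("pics/w1.png",im)
for t,z in (("joint_near",.055),("joint_mid",.055),("joint_far",.055),("pivot",.07),("lever_post",.07)):
    for d in mark_of("wrist",t)[:2]:
        print(t,np.round(d["location"]),round(d["conf"],2),at_z(C,d["location"],z).round(4)[:2])
E
```

```text
2.45 [0.52832801 0.05290353 0.29928125]
joint_near [370. 184.] 0.93 [0.517  0.1172]
joint_mid [370. 228.] 0.88 [0.5662 0.1104]
joint_far [367. 272.] 0.62 [0.6195 0.0996]
pivot [285. 238.] 0.91 [0.5574 0.015 ]
pivot [364. 219.] 0.23 [0.551 0.104]
lever_post [191. 241.] 0.84 [ 0.5418 -0.088 ]
lever_post [605.  61.] 0.25 [0.4316 0.368 ]
```

View pics/w1.png

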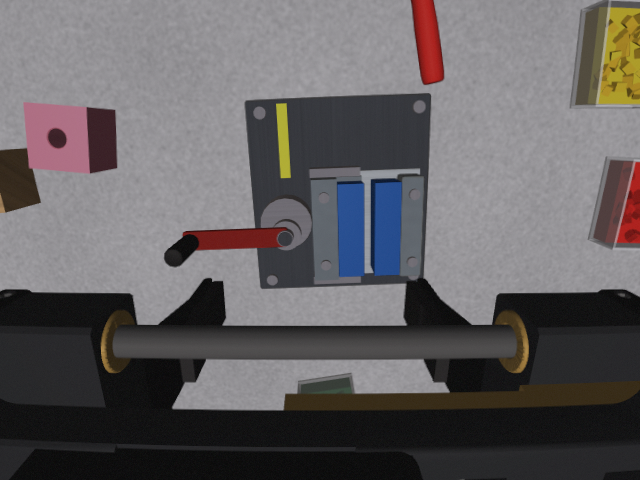

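The wrist view shows the slot running from about (368,181) at the near end to (368,275) at the far end. The pivot is at (285,238) and the post's foot at (190,241). Next I fit the clamp pose from pixel edges on an enlarged crop.

```bash
python3 - <<'E'
from h import *
from scipy.optimize import least_squares
C=cam("wrist"); im=cv2.imread("pics/w1.png")
mod=np.array([[-.055,0,.055],[0,0,.055],[.055,0,.055],[0,-.095,.07],[0,-.2,.07]])
px=np.array([[370,184],[370,228],[367,272],[285,238],[191,241.]])
def pts(v,m=mod):
    c,s=np.cos(v[2]),np.sin(v[2]); return np.c_[v[0]+c*m[:,0]-s*m[:,1],v[1]+s*m[:,0]+c*m[:,1],m[:,2]]
f=least_squares(lambda v:(proj(C,pts(v))-px).ravel(),[.57,.11,-.15],loss="soft_l1"); print(f.x,np.degrees(f.x[2]),f.fun.reshape(-1,2).round(1).tolist())
np.save("clamp.npy",f.x)
o=im.copy()
# shell top outlines: slot edges +-6mm, shells 30 wide, plate 
big=cv2.resize(im[130:310,160:440],None,fx=2.8,fy=2.8,interpolation=cv2.INTER_CUBIC)
def draw(poly,col,closed=True):
    q=(proj(C,pts(f.x,np.array(poly)))-[160,130]+.5)*2.8
    cv2.polylines(big,[q.round().astype(int)],closed,col,1)
for s in (1,-1): draw([[-.055,s*.006,.055],[.055,s*.006,.055],[.055,s*.036,.055],[-.055,s*.036,.055]],(0,255,0))
draw([[0,-.095,.07],[0,-.2,.07]],(0,255,255),False)
cv2.imwrite("pics/w1c.png",big)
E
```

```text
[ 0.56918972  0.11026577 -0.13211865] -7.5698412096732595 [[-0.5, -2.6], [-0.4, 1.8], [2.6, 2.8], [0.1, -1.0], [-0.2, -0.0]]
```

View pics/w1c.png

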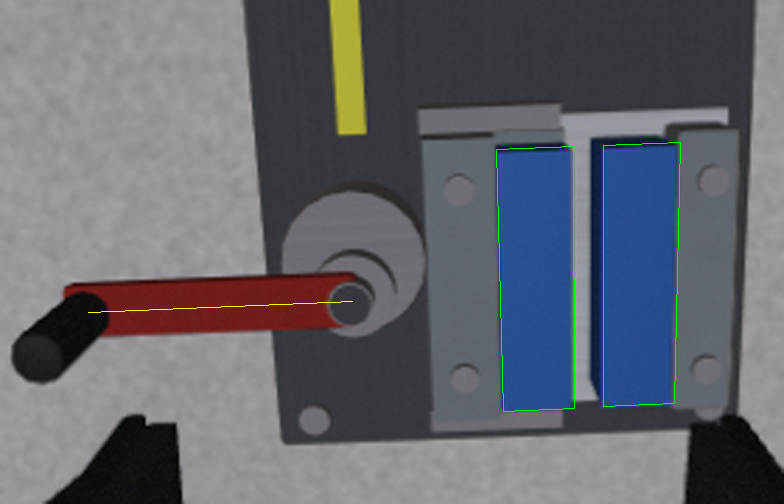

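The green outline of the fitted model lies on the shell edges and the axis line on the arm, so the clamp pose is good: (0.5692, 0.1103), yaw −7.6°. Now to the pin.

```bash
python3 - <<'E'
from h import *
print(rel([.43,-.335,.25],82.43))
E
```

```text
(array([ -29.5,   49.7, -399.7]), array([-0. , -2.4, -0. ]), np.float64(80.0))
```

drive_tool --pt "-30 50 -400 0 -2.4 0 87" --pt "-30 50 -400 0 -2.4 0 87" --pt "-30 50 -400 0 -2.4 0 87" --pt "-30 50 -400 0 -2.4 0 87" --pt "-30 50 -400 0 -2.4 0 87" --pt "-30 50 -400 0 -2.4 0 87" --pt "-30 50 -400 0 -2.4 0 87" --pt "-30 50 -400 0 -2.4 0 87" --pt "-30 50 -400 0 -2.4 0 87" --pt "-30 50 -400 0 -2.4 0 87"

```text
time: 3.75
position: [0.429, -0.3368, 0.2493]
tool_rot: [-0.705, 0.049, -0.048, 0.706]
ft_force: [-0.2, 0.3, 1.0]
grip_width: 0.0868
```

```bash
python3 - <<'E'
from h import *
s=get_obs(); print(s["time"],s["position"],rel([.43,-.335,.25],82.43))
C=cam("wrist"); im=camera("wrist"); cv2.imwrite("pics/w2.png",im)
for d in mark_of("wrist","stand_hole0")[:3]: print("hole",d,at_z(C,d["location"],.06))
for d in mark_of("wrist","pin")[:2]: print("pin",d,at_z(C,d["location"],.015))
hsv=cv2.cvtColor(im,cv2.COLOR_BGR2HSV); m=cv2.inRange(hsv,(3,180,90),(14,255,255)); print(cv2.boundingRect(m),m.sum()/255)
E
```

```text
3.75 [ 0.42897572 -0.33681622  0.24927508] (array([ 0.8, -0.7,  1.9]), array([-0.1, -0.3, -0. ]), np.float64(82.1))
hole {'location': [449.7, 174.7], 'conf': 0.87} [ 0.40808435 -0.20409978  0.06      ]
hole {'location': [276.2, 84.5], 'conf': 0.87} [ 0.30722177 -0.35356979  0.06      ]
hole {'location': [325.7, 215.7], 'conf': 0.66} [ 0.43147518 -0.32562709  0.06      ]
pin {'location': [321.0, 210.0], 'conf': 0.83} [ 0.43485785 -0.32985716  0.015     ]
(311, 231, 24, 22) 416.0
```

View pics/w2.png

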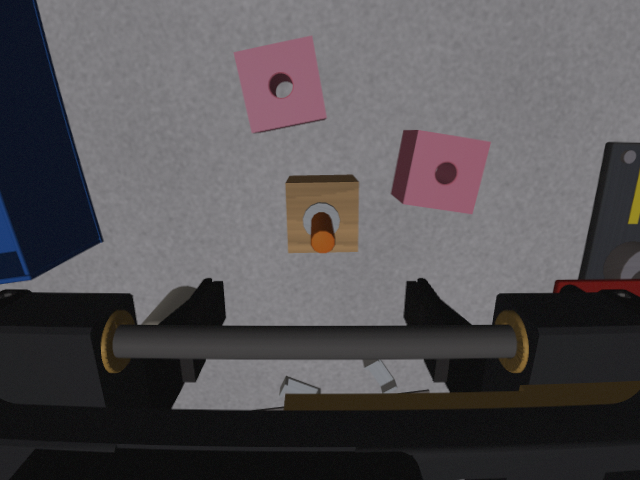

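The wooden stand's top face spans (287–358, 182–252). The pin's flange is at (322,220) and its handle top at (323,242). This matches the description; the pink stands are empty.

```bash
python3 - <<'E'
from h import *
C=cam("wrist"); im=cv2.imread("pics/w2.png")
print("top",at_z(C,[323,242],.136),"flange",at_z(C,[322,220],.066), "stand centre", at_z(C,[322.5,217],.06))
hsv=cv2.cvtColor(im,cv2.COLOR_BGR2HSV)
m=cv2.inRange(hsv,(3,150,60),(14,255,255)); m[:190]=0;m[260:]=0
M=cv2.moments(cv2.inRange(hsv,(3,180,150),(14,255,255))[225:260,300:345]);print("disc?",300+M["m10"]/M["m00"],225+M["m01"]/M["m00"])
g=((hsv[...,1]<60)&(hsv[...,2]>100)).astype(np.uint8); g[:198]=0;g[240:]=0;g[:,:298]=0;g[:,345:]=0
x,y,w,h=cv2.boundingRect(g); print("flange box",x,y,w,h)
# model: silhouettes for candidate axis position
for p in ([.434,-.332],[.432,-.33]):
    a=np.linspace(0,2*np.pi,40)
    t=proj(C,np.c_[p[0]+.01*np.cos(a),p[1]+.01*np.sin(a),np.full(40,.136)]); f=proj(C,np.c_[p[0]+.018*np.cos(a),p[1]+.018*np.sin(a),np.full(40,.066)])
    print(p,t.min(0).round(1),t.max(0).round(1),f.min(0).round(1),f.max(0).round(1))
ys,xs=np.nonzero(m[:,300:345]); print("handle box",xs.min()+300,xs.max()+300,ys.min(),ys.max())
E
```

```text
top [ 0.43526057 -0.32797928  0.136     ] flange [ 0.43469161 -0.32724254  0.066     ] stand centre [ 0.43323776 -0.32644113  0.06      ]
disc? 321.625 241.875
flange box 303 203 37 32
[0.434, -0.332] [304.8 228.7] [330.5 253.3] [298.2 201.4] [335.8 238. ]
[0.432, -0.33] [307.  225.8] [332.8 250.6] [300.  199.1] [337.6 235.8]
handle box 311 334 213 252
```

```bash
python3 - <<'E'
from h import *
print(rel([.434,-.3277,.092],82.43))
E
```

```text
(array([  3.4, 157.8,   7. ]), array([-0.1, -0.1, -0. ]), np.float64(82.4))
```

drive_tool --pt "3.4 40 7 0 0 0 87" --pt "3.4 85 7 0 0 0 87" --pt "3.4 125 7 0 0 0 87" --pt "3.4 150 7 0 0 0 87" --pt "3.4 158 7 0 0 0 60" --pt "3.4 158 7 0 0 0 30" --pt "3.4 158 7 0 0 0 10" --pt "3.4 158 7 0 0 0 10" --pt "3.4 158 7 0 0 0 10" --pt "3.4 158 7 0 0 0 10" --newtons 30

```text
time: 4.9
position: [0.4341, -0.3303, 0.0927]
tool_rot: [0.706, -0.047, 0.048, -0.705]
ft_force: [0.4, -0.5, -0.3]
grip_width: 0.047
```

```bash
python3 - <<'E'
from h import *
print(rel([.434,-.3277,.092],82.43),get_obs()["ft_force"])
E
```

```text
(array([-0.4,  0.7,  2.5]), array([ 0.1, -0.2,  0.1]), np.float64(82.3)) [ 0.40756772 -0.49473855 -0.26502694]
```

drive_tool --pt "0 0 2.5 0 0 0 10" --pt "0 0 2.5 0 0 0 10" --pt "0 0 2.5 0 0 0 10" --pt "0 0 2.5 0 0 0 10" --pt "0 0 2.5 0 0 0 10" --newtons 30

```text
time: 5.4
position: [0.4341, -0.3276, 0.0918]
tool_rot: [0.706, -0.048, 0.048, -0.705]
ft_force: [0.0, 0.3, 0.6]
grip_width: 0.0193
```

```bash
python3 - <<'E'
from h import *
for i in range(3):
    print(get_obs()["position"].round(4),get_obs()["grip_width"],get_obs()["time"])
E
```

```text
[ 0.4341 -0.3276  0.0918] 0.019281203159209448 5.4
[ 0.4341 -0.3276  0.0918] 0.019281203159209448 5.4
[ 0.4341 -0.3276  0.0918] 0.019281203159209448 5.4
```

```bash
python3 - <<'E'
from h import *
print(rel([.5068,.1186,.21],82.43))
E
```

```text
(array([  12. , -118.3,  451.8]), array([ 0. , -0.2,  0. ]), np.float64(82.3))
```

drive_tool --pt "0 -10 0 0 0 0 10" --pt "0 -35 0 0 0 0 10" --pt "0 -70 0 0 0 0 10" --pt "0 -105 0 0 0 0 10" --pt "0 -118 0 0 0 0 10"

```text
time: 5.9
position: [0.4352, -0.3285, 0.2137]
tool_rot: [0.707, -0.046, 0.049, -0.704]
ft_force: [1.0, 0.2, -1.3]
grip_width: 0.0193
```

drive_tool --pt "2 0 20 0 0 0 10" --pt "5 0 60 0 0 0 10" --pt "5 0 110 0 0 0 10" --pt "6 0 160 0 0 0 10" --pt "8 0 210 0 0 0 10" --pt "10 0 260 0 0 0 10" --pt "11 0 310 0 0 0 10" --pt "12 0 360 0 0 0 10" --pt "12 0 410 0 0 0 10" --pt "12 0 445 0 0 0 10"

```text
time: 6.9
position: [0.5053, 0.1151, 0.2103]
tool_rot: [-0.705, 0.047, -0.047, 0.706]
ft_force: [0.8, -0.4, -0.1]
grip_width: 0.019
```

drive_tool --pt "0 0 7 0 0 0 10" --pt "0 0 7 0 0 0 10" --pt "0 20 7 0 0 0 10" --pt "0 20 7 0 0 0 10"

```text
time: 7.3
position: [0.5048, 0.1175, 0.1882]
tool_rot: [0.706, -0.05, 0.046, -0.705]
ft_force: [-0.1, -0.5, -1.0]
grip_width: 0.0192
```

```bash
python3 - <<'E'
from h import *
s=get_obs(); C=cam("wrist"); im=camera("wrist"); print(s["position"],s["time"],rel([.5068,.1186,.21],82.43))
v=np.load("clamp.npy")
def pts(m):
    m=np.array(m);c,q=np.cos(v[2]),np.sin(v[2]); return np.c_[v[0]+c*m[:,0]-q*m[:,1],v[1]+q*m[:,0]+c*m[:,1],m[:,2]]
tip=np.array(s["position"])-[0,0,.0768]; print("tip expected",tip,proj(C,tip))
big=cv2.resize(im[150:350,220:480],None,fx=3,fy=3,interpolation=cv2.INTER_CUBIC)
def draw(P,col,cl):
    cv2.polylines(big,[((proj(C,P)-[220,150]+.5)*3).round().astype(int)],cl,col,1)
for k in (1,-1): draw(pts([[-.055,k*.006,.055],[.055,k*.006,.055],[.055,k*.036,.055],[-.055,k*.036,.055]]),(0,255,0),True)
draw(np.array([tip,tip+[0,0,.045]]),(0,255,255),False)
cv2.imwrite("pics/w3.png",big)
E
```

```text
[0.50477163 0.11754834 0.18818932] 7.3 (array([  1.1, -21. ,   1.2]), array([ 0.1, -0.3, -0.2]), np.float64(82.2))
tip expected [0.50477163 0.11754834 0.11138932] [[314.11001711 251.95289439]]
```

View pics/w3.png

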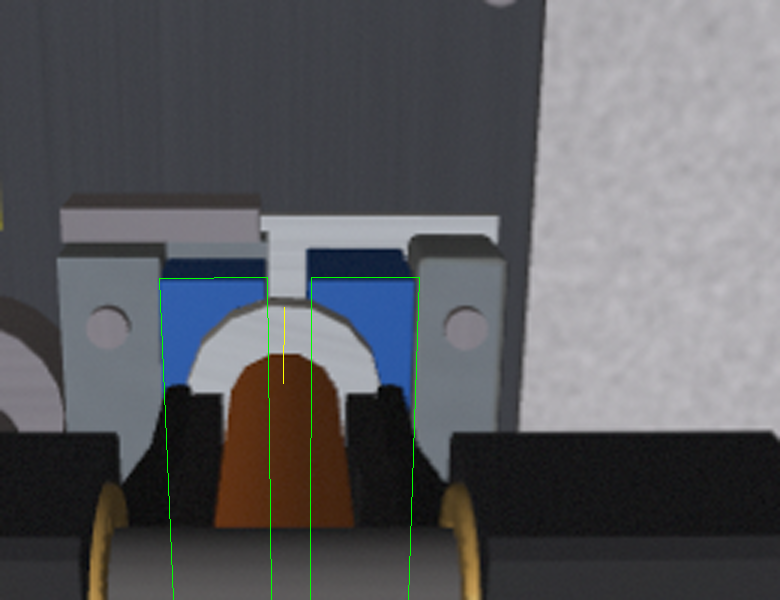

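The model outline still lies on the shells. The slot centre is at crop col 287 against the model's 289, an error of about 0.5 mm. The flange centre is at col 284, on the expected pin axis. Lowering just in front of the near end.

drive_tool --pt "2 15 1 0 -0.2 0 10" --pt "2 35 1 0 -0.2 0 10" --pt "2 52 1 0 -0.2 0 10" --pt "2 66 1 0 -0.2 0 10" --pt "2 74 1 0 -0.2 0 10" --pt "2 78 1 0 -0.2 0 10" --pt "2 78 1 0 -0.2 0 10" --pt "2 78 1 0 -0.2 0 10"

```text
time: 8.15
position: [0.5094, 0.1195, 0.1124]
tool_rot: [-0.706, 0.046, -0.047, 0.706]
ft_force: [0.1, -0.3, -1.3]
grip_width: 0.0193
```

```bash
python3 - <<'E'
from h import *
s=get_obs();v=np.load("clamp.npy");u=np.array([np.cos(v[2]),np.sin(v[2])]);n=np.array([-u[1],u[0]]);d=s["position"][:2]-v[:2]
print(s["position"],s["time"],s["ft_force"],"along",d@u,"across",d@n)
print(rel(list(v[:2]+u*.063-n*.0003)+[.11],82.43))
E
```

```text
[0.50937202 0.11948773 0.11235129] 8.15 [ 0.09998323 -0.25274257 -1.30814242] along -0.060511244145686094 across 0.0012615283981494041
(array([123.5,   2.5,  -1.6]), array([-0. ,  0. ,  0.1]), np.float64(82.5))
```

```bash
python3 - <<'E'
from h import *
v=np.load("clamp.npy");u=np.array([np.cos(v[2]),np.sin(v[2])]);n=np.array([-u[1],u[0]])
A=[]
for i in range(8):
    camera("wrist"); s=get_obs(); d=s["position"][:2]-v[:2]; A.append([d@u,d@n,s["position"][2],np.degrees(np.arctan2(*R.from_quat(s["tool_rot"]).as_matrix()[[1,0],2]))])
A=np.array(A); print((A*[1e3,1e3,1e3,1]).round(1).tolist(),A.mean(0)); print(s["time"])
E
```

```text
[[-60.5, 1.4, 112.4, 82.5], [-60.6, 1.4, 112.4, 82.5], [-60.6, 1.5, 112.4, 82.5], [-60.7, 1.5, 112.3, 82.5], [-60.8, 1.5, 112.2, 82.5], [-60.9, 1.5, 112.1, 82.5], [-61.0, 1.5, 112.0, 82.5], [-61.0, 1.5, 111.9, 82.5]] [-6.07714860e-02  1.46250808e-03  1.12204394e-01  8.24735702e+01]
8.55
```

```bash
python3 - <<'E'
from h import *
s=get_obs(); C=cam("wrist"); im=camera("wrist")
v=np.load("clamp.npy")
def pts(m):
    m=np.array(m);c,q=np.cos(v[2]),np.sin(v[2]); return np.c_[v[0]+c*m[:,0]-q*m[:,1],v[1]+q*m[:,0]+c*m[:,1],m[:,2]]
c0,r0,f=240,150,4
big=cv2.resize(im[r0:r0+150,c0:c0+160],None,fx=f,fy=f,interpolation=cv2.INTER_CUBIC)
def draw(P,col,cl): cv2.polylines(big,[((proj(C,P)-[c0,r0]+.5)*f).round().astype(int)],cl,col,1)
for k in (1,-1): draw(pts([[-.055,k*.006,.055],[.055,k*.006,.055],[.055,k*.036,.055],[-.055,k*.036,.055]]),(0,255,0),True)
a=np.linspace(0,2*np.pi,60); z=s["position"][2]-.0768+.051
draw(np.c_[s["position"][0]+.018*np.cos(a),s["position"][1]+.018*np.sin(a),np.full(60,z)],(0,255,255),True)
cv2.imwrite("pics/w4.png",big); print(s["position"],s["time"])
E
```

```text
[0.50891679 0.11975565 0.11192527] 8.55
```

View pics/w4.png

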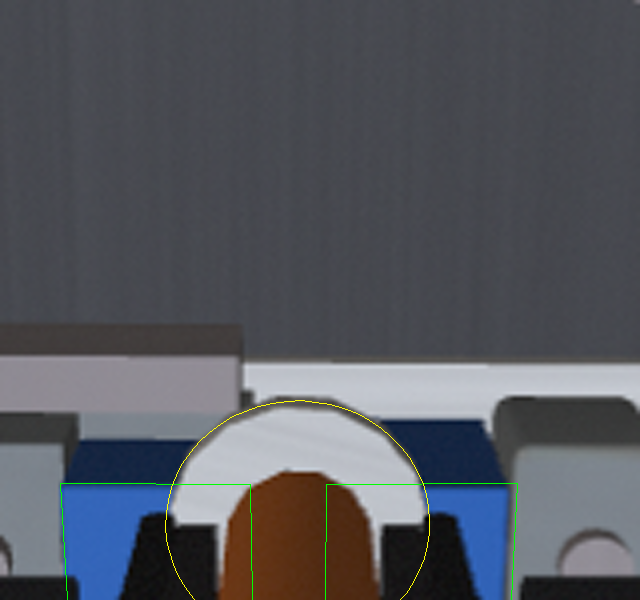

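The pin (col 299) sits about 1.5 mm to +y of the slot centre (col 288), which agrees with the measured pose. I correct that first, then run at 3 cm/s.

drive_tool --pt "0 0.5 -1.6 0 0 0 10" --pt "0 1 -1.6 0 0 0 10" --pt "3 1 -1.6 0 0 0 10" --pt "6 1 -1.6 0 0 0 10" --pt "9 1 -1.6 0 0 0 10" --pt "12 1 -1.6 0 0 0 10" --pt "15 1 -1.6 0 0 0 10" --pt "18 1 -1.6 0 0 0 10"

```text
time: 9.4
position: [0.5268, 0.1157, 0.1107]
tool_rot: [-0.706, 0.046, -0.046, 0.706]
ft_force: [-0.6, -0.3, -1.0]
grip_width: 0.0191
```

```bash
cat > slot.py <<'E'
from h import *
s=get_obs();v=np.load("clamp.npy");u=np.array([np.cos(v[2]),np.sin(v[2])]);n=np.array([-u[1],u[0]]);d=s["position"][:2]-v[:2]
print(s["position"],s["time"],s["ft_force"].round(1),"along %.1f across %.1f"%(d@u*1e3,d@n*1e3),rel(list(v[:2]+u*.063-n*.0002)+[.111],82.43),s["grip_width"])
E
python3 slot.py
```

```text
[0.52676466 0.11571175 0.11070446] 9.4 [-0.6 -0.3 -1. ] along -42.8 across -0.2 (array([ 1.058e+02, -3.000e-01, -1.000e-01]), array([-0.,  0.,  0.]), np.float64(82.5)) 0.019103961546409403
```

drive_tool --pt "3 0 0 0 0 0 10" --pt "6 0 0 0 0 0 10" --pt "9 0 0 0 0 0 10" --pt "12 0 0 0 0 0 10" --pt "15 0 0 0 0 0 10" --pt "18 0 0 0 0 0 10" --pt "21 0 0 0 0 0 10" --pt "24 0 0 0 0 0 10" --pt "27 0 0 0 0 0 10" --pt "30 0 0 0 0 0 10"

```text
time: 10.4
position: [0.5564, 0.1118, 0.1107]
tool_rot: [0.706, -0.046, 0.046, -0.706]
ft_force: [0.2, 0.8, -0.7]
grip_width: 0.0194
```

```bash
python3 slot.py
```

```text
[0.55642748 0.11177491 0.11069041] 10.4 [ 0.2  0.8 -0.7] along -12.8 across -0.2 (array([75.8, -0.3, -0.1]), array([ 0.,  0., -0.]), np.float64(82.5)) 0.019419336340121374
```

drive_tool --pt "3 0 0 0 0 0 10" --pt "6 0 0 0 0 0 10" --pt "9 0 0 0 0 0 10" --pt "12 0 0 0 0 0 10" --pt "15 0 0 0 0 0 10" --pt "18 0 0 0 0 0 10" --pt "21 0 0 0 0 0 10" --pt "24 0 0 0 0 0 10" --pt "27 0 0 0 0 0 10" --pt "30 0 0 0 0 0 10"

```text
time: 11.4
position: [0.5862, 0.1078, 0.1107]
tool_rot: [-0.706, 0.046, -0.046, 0.706]
ft_force: [0.3, -0.2, -0.1]
grip_width: 0.019
```

```bash
python3 slot.py
```

```text
[0.58618785 0.10784974 0.11071599] 11.4 [ 0.3 -0.2 -0.1] along 17.2 across -0.2 (array([45.8, -0.3, -0.1]), array([-0.,  0.,  0.]), np.float64(82.5)) 0.019038202536447425
```

drive_tool --pt "3 0 0 0 0 0 10" --pt "6 0 0 0 0 0 10" --pt "9 0 0 0 0 0 10" --pt "12 0 0 0 0 0 10" --pt "15 0 0 0 0 0 10" --pt "18 0 0 0 0 0 10" --pt "21 0 0 0 0 0 10" --pt "24 0 0 0 0 0 10" --pt "27 0 0 0 0 0 10" --pt "30 0 0 0 0 0 10"

```text
time: 12.4
position: [0.6159, 0.1039, 0.1107]
tool_rot: [0.706, -0.046, 0.046, -0.706]
ft_force: [-0.6, -0.4, -0.6]
grip_width: 0.0196
```

drive_tool --pt "3 0 0 0 0 0 10" --pt "6 0 0 0 0 0 10" --pt "9 0 0 0 0 0 10" --pt "12 0 0 0 0 0 10" --pt "15 0 0 0 0 0 10" --pt "18 0 0 0 0 0 10" --pt "18 0 0 0 0 0 10"

```text
time: 13.1
position: [0.6341, 0.1015, 0.1107]
tool_rot: [0.706, -0.046, 0.047, -0.706]
ft_force: [-0.8, -0.7, -0.7]
grip_width: 0.0189
```

```bash
python3 slot.py
```

```text
[0.63409528 0.10148714 0.11073959] 13.1 [-0.8 -0.7 -0.7] along 65.5 across -0.2 (array([-2.5, -0.3, -0. ]), array([-0.,  0.,  0.]), np.float64(82.5)) 0.01887540505991244
```

drive_tool --pt "0 -15 0 0 0 0 10" --pt "0 -50 0 0 0 0 10" --pt "0 -95 0 0 0 0 10" --pt "0 -140 0 0 0 0 10" --pt "-10 -150 -20 0 0 0 10" --pt "-25 -150 -60 0 0 0 10" --pt "-40 -150 -108 0 0 0 10" --pt "-55 -150 -156 0 0 0 10" --pt "-70 -150 -204 0 0 0 10" --pt "-85 -150 -252 0 0 0 10"

```text
time: 14.1
position: [0.5156, -0.1374, 0.2621]
tool_rot: [0.706, -0.046, 0.047, -0.705]
ft_force: [1.5, -0.1, -0.5]
grip_width: 0.0195
```

drive_tool --pt "-15 0 -48 0 0 0 10" --pt "-30 0 -96 0 0 0 10" --pt "-45 0 -144 0 0 0 10" --pt "-55 20 -185 0 0 0 10" --pt "-57 50 -200 0 0 0 10" --pt "-57 50 -200 0 0 0 10" --pt "-57 50 -200 0 0 0 10" --pt "-57 50 -200 0 0 0 10"

```text
time: 14.9
position: [0.4349, -0.3263, 0.2122]
tool_rot: [0.706, -0.045, 0.047, -0.705]
ft_force: [-0.2, 0.4, -0.3]
grip_width: 0.019
```

```bash
python3 - <<'E'
from h import *
s=get_obs(); print(s["position"],s["time"],rel([.434,-.3277,.15],82.43))
C=cam("wrist"); im=camera("wrist"); tip=s["position"]-[0,0,.0768]
hole=np.array([.4335,-.327,.06])
c0,r0,f=210,110,3
big=cv2.resize(im[r0:r0+190,c0:c0+220],None,fx=f,fy=f,interpolation=cv2.INTER_CUBIC)
def draw(P,col,cl): cv2.polylines(big,[((proj(C,P)-[c0,r0]+.5)*f).round().astype(int)],cl,col,1)
a=np.linspace(0,2*np.pi,60)
draw(hole+.0105*np.c_[np.cos(a),np.sin(a),0*a],(0,255,0),True)
draw(np.array([tip,tip+[0,0,.045]]),(0,255,255),False)
cv2.imwrite("pics/w5.png",big)
for d in mark_of("wrist","stand_hole0")[:3]: print("hole",d,at_z(C,d["location"],.06))
E
```

```text
[ 0.43488223 -0.32628389  0.21223852] 14.9 (array([-0.8, 62.2, -1.5]), array([0.1, 0.1, 0.1]), np.float64(82.5))
hole {'location': [447.4, 173.4], 'conf': 0.8} [ 0.40597683 -0.20902058  0.06      ]
hole {'location': [313.6, 221.5], 'conf': 0.71} [ 0.43280462 -0.3265844   0.06      ]
hole {'location': [259.5, 73.8], 'conf': 0.64} [ 0.30847533 -0.35306619  0.06      ]
```

View pics/w5.png

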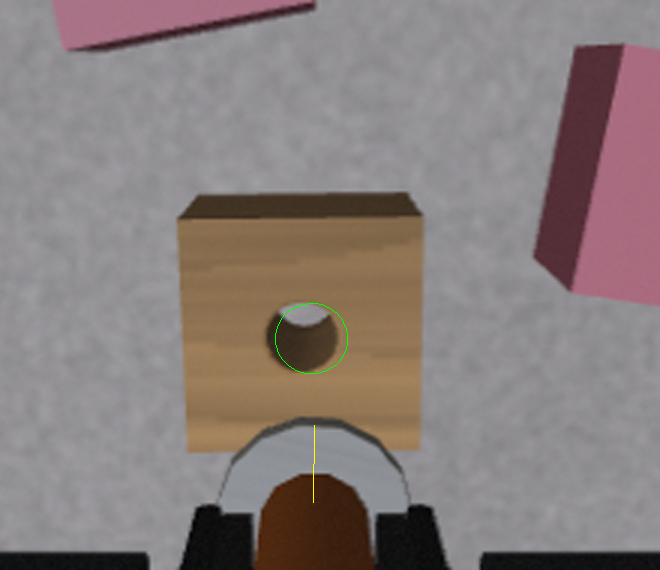

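The hole shows at crop (302,338) against the expected (311,338), so it lies 2.6 mm further to −y. I correct for that and lower.

drive_tool --pt "-0.8 20 -3.4 0 0 0 10" --pt "-0.8 50 -3.4 0 0 0 10" --pt "-0.8 80 -3.4 0 0 0 10" --pt "-0.8 100 -3.4 0 0 0 10" --pt "-0.8 112 -3.4 0 0 0 10" --pt "-0.8 116 -3.4 0 0 0 10" --pt "-0.8 116 -3.4 0 0 0 10" --pt "-0.8 116 -3.4 0 0 0 10"

```text
time: 15.8
position: [0.4335, -0.3306, 0.0958]
tool_rot: [0.706, -0.046, 0.047, -0.705]
ft_force: [-0.2, -0.3, -0.4]
grip_width: 0.0193
```

```bash
python3 - <<'E'
from h import *
s=get_obs(); print(s["position"],s["time"],s["ft_force"],rel([.4337,-.3296,.092],82.43))
E
```

```text
[ 0.43354448 -0.33064885  0.09580383] 15.8 [-0.23055318 -0.3468898  -0.44524477] (array([0. , 3.8, 1.1]), array([0.1, 0.1, 0.1]), np.float64(82.5))
```

drive_tool --pt "0 2 1 0 0 0 10" --pt "0 3.5 1 0 0 0 10" --pt "0 4 1 0 0 0 10" --pt "0 4 1 0 0 0 10"

```text
time: 16.2
position: [0.4332, -0.3294, 0.0918]
tool_rot: [0.706, -0.046, 0.047, -0.705]
ft_force: [-0.8, 1.7, 5.4]
grip_width: 0.0193
```

drive_tool --pt "0 0 0 0 0 0 30" --pt "0 0 0 0 0 0 60" --pt "0 0 0 0 0 0 60" --pt "0 0 0 0 0 0 60" --pt "0 0 0 0 0 0 60" --pt "0 0 0 0 0 0 60"

```text
time: 16.8
position: [0.4329, -0.3291, 0.0906]
tool_rot: [-0.706, 0.047, -0.046, 0.706]
ft_force: [-0.7, 0.6, 0.5]
grip_width: 0.0567
```

drive_tool --pt "0 -20 0 0 0 0 60" --pt "0 -60 0 0 0 0 60" --pt "0 -105 0 0 0 0 60" --pt "0 -145 0 0 0 0 60" --pt "0 -160 0 0 0 0 60" --pt "0 -160 0 0 0 0 60"

```text
time: 17.4
position: [0.4341, -0.3304, 0.2537]
tool_rot: [0.707, -0.045, 0.048, -0.704]
ft_force: [0.1, -0.3, -0.8]
grip_width: 0.0598
```

```bash
python3 - <<'E'
from h import *
s=get_obs(); print(s["position"],s["time"])
C=cam("wrist"); im=camera("wrist"); cv2.imwrite("pics/w6.png",cv2.resize(im[130:290,200:440],None,fx=2.5,fy=2.5))
v=np.load("clamp.npy");u=np.array([np.cos(v[2]),np.sin(v[2])]);n=np.array([-u[1],u[0]])
post=v[:2]-.2*n; end=v[:2]-.095*n-.105*u; print("pivot",v[:2]-.095*n,"post",post,"end",end)
print(rel(list(post)+[.20],-7.57), rel(list(post)+[.20],82.43), s["q"])
E
```

```text
[ 0.43412588 -0.33041455  0.2536677 ] 17.4
pivot [0.55667493 0.01609369] post [ 0.5428428  -0.08799124] end [0.45259001 0.02992582]
(array([ 77. ,  51.3, 253.8]), array([  0.2, -90. ,   0. ]), np.float64(82.5)) (array([ 77. ,  51.3, 253.8]), array([0.1, 0. , 0.1]), np.float64(82.5)) [-8.55460851e-01  3.80663529e-01  1.60079837e+00  2.83919225e-06
  1.15323368e+00 -2.29497092e+00]
```

View pics/w6.png

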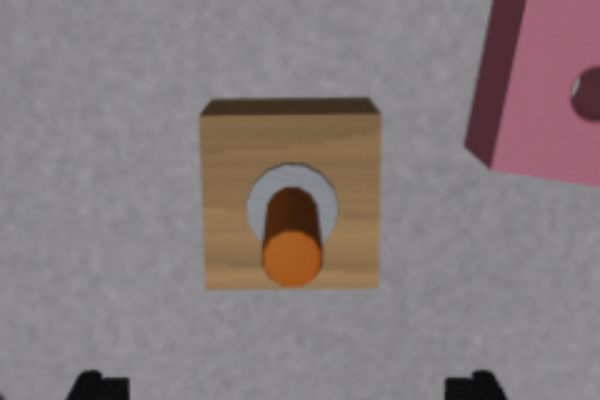

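The pin stands upright in the wooden stand (flange at crop 292,208, handle top at 292,258), and the gripper is clear. On to the lever post. I keep the gripper's orientation fixed with the jaws along clamp y, so at the end a finger backs the post directly against the spring.

drive_tool --pt "14 0 45 0 0 0 60" --pt "28 10 92 0 0 0 60" --pt "42 20 140 0 0 0 60" --pt "56 35 188 0 0 0 60" --pt "70 51 235 0 0 0 60" --pt "77 51 254 0 0 0 60" --pt "77 51 254 0 0 0 60" --pt "77 51 254 0 0 0 60"

```text
time: 18.25
position: [0.5415, -0.0869, 0.198]
tool_rot: [-0.705, 0.047, -0.045, 0.706]
ft_force: [0.1, -0.5, -0.1]
grip_width: 0.0598
```

```bash
python3 - <<'E'
from h import *
s=get_obs(); C=cam("wrist"); im=camera("wrist"); v=np.load("clamp.npy");u=np.array([np.cos(v[2]),np.sin(v[2])]);n=np.array([-u[1],u[0]]); post=v[:2]-.2*n
print(s["position"],s["time"],rel(list(post)+[.082],82.43))
for d in mark_of("wrist","lever_post")[:2]+mark_of("wrist","pivot")[:1]: print(d,at_z(C,d["location"],.07))
big=cv2.resize(im[150:350,220:480],None,fx=2.5,fy=2.5)
a=np.linspace(0,2*np.pi,60)
for z,col in ((.07,(0,255,0)),(.126,(0,255,255))):
    P=np.c_[post[0]+.01*np.cos(a),post[1]+.01*np.sin(a),0*a+z]; cv2.polylines(big,[((proj(C,P)-[220,150]+.5)*2.5).round().astype(int)],True,col,1)
cv2.imwrite("pics/w7.png",big)
E
```

```text
[ 0.54151176 -0.08688283  0.1979869 ] 18.25 (array([ 1.600e+00,  1.165e+02, -1.000e-01]), array([ 0. ,  0. , -0.1]), np.float64(82.5))
{'location': [310.2, 233.7], 'conf': 0.66} [ 0.54257223 -0.09014121  0.07      ]
{'location': [442.3, 234.5], 'conf': 0.73} [0.55727281 0.01668201 0.07      ]
```

View pics/w7.png

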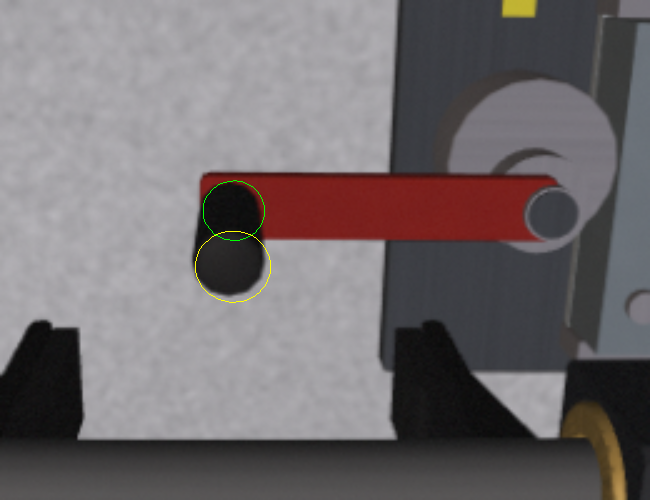

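The post's top is at crop (229,263), within about 1 mm of the prediction. Lowering over it and gripping.

drive_tool --pt "1 30 -1 0 0 0 60" --pt "1 70 -1 0 0 0 60" --pt "1 100 -1 0 0 0 60" --pt "1 113 -1 0 0 0 40" --pt "1 115 -1 0 0 0 20" --pt "1 115 -1 0 0 0 10" --pt "1 115 -1 0 0 0 10" --pt "1 115 -1 0 0 0 10" --pt "1 115 -1 0 0 0 10" --pt "1 115 -1 0 0 0 10" --newtons 25

```text
time: 19.4
position: [0.5441, -0.0893, 0.0858]
tool_rot: [0.706, -0.045, 0.047, -0.705]
ft_force: [-0.5, -2.6, 5.9]
grip_width: 0.0192
```

```bash
cat > lev.py <<'E'
from h import *
s=get_obs(); v=np.load("clamp.npy");u=np.array([np.cos(v[2]),np.sin(v[2])]);n=np.array([-u[1],u[0]]); pv=v[:2]-.095*n
d=s["position"][:2]-pv; print(s["position"],s["time"],"F",s["ft_force"].round(1),"w",s["grip_width"],"r %.1f ang %.1f deg"%(np.hypot(*d)*1e3,np.degrees(np.arctan2(-d@u,-d@n))))
E
python3 lev.py
```

```text
[ 0.54410857 -0.08931534  0.08582831] 19.4 F [-0.5 -2.6  5.9] w 0.01924310065066476 r 106.2 ang -0.8 deg
```

drive_tool --pt "-9.2 0 0.4 0 0 0 10" --pt "-18.2 0 1.6 0 0 0 10" --pt "-27.2 0 3.6 0 0 0 10" --pt "-35.9 0 6.3 0 0 0 10" --pt "-44.4 0 9.8 0 0 0 10" --pt "-52.5 0 14.1 0 0 0 10" --pt "-60.2 0 19 0 0 0 10" --pt "-67.5 0 24.6 0 0 0 10" --pt "-74.2 0 30.8 0 0 0 10" --pt "-80.4 0 37.5 0 0 0 10"

```text
time: 20.4
position: [0.4646, -0.0443, 0.0857]
tool_rot: [0.708, -0.048, 0.043, -0.704]
ft_force: [-13.8, -21.6, 15.6]
grip_width: 0.0194
```

```bash
python3 lev.py
```

```text
[ 0.46462089 -0.0443481   0.08573639] 20.4 F [-13.8 -21.6  15.6] w 0.01938138106974449 r 110.1 ang 49.1 deg
```

drive_tool --pt "0 0 0 0 0 0 10" --pt "0 0 0 0 0 0 10" --pt "0 0 0 0 0 0 10" --newtons 10

```text
time: 20.7
position: [0.4635, -0.0422, 0.0853]
tool_rot: [0.707, -0.049, 0.042, -0.705]
ft_force: [-11.3, -13.2, 12.8]
grip_width: 0.0199
```

```bash
python3 lev.py; python3 - <<'E'
from h import *
s=get_obs(); print(s["moment"],R.from_quat(s["tool_rot"]).as_matrix().round(4).tolist())
v=np.load("clamp.npy"); C=cam("wrist"); im=camera("wrist"); cv2.imwrite("pics/w8.png",im)
for t in ("pivot","lever_post"):
  for d in mark_of("wrist",t)[:2]: print(t,d,at_z(C,d["location"],.07))
hsv=cv2.cvtColor(im,cv2.COLOR_BGR2HSV); m=cv2.inRange(hsv,(0,150,70),(8,255,255))|cv2.inRange(hsv,(172,150,70),(180,255,255))
k,l,st,ce=cv2.connectedComponentsWithStats(m)
for i in range(1,k):
    if st[i,4]>150:
        b=cv2.minAreaRect(np.argwhere(l==i)[:,::-1].astype(np.float32)); P=[at_z(C,q,.07)[:2] for q in cv2.boxPoints(b)]
        print(st[i],np.round(P,4).tolist())
E
```

```text
[ 0.46349701 -0.04223834  0.08533037] 20.7 F [-11.3 -13.2  12.8] w 0.019921244592759308 r 109.9 ang 50.4 deg
[-2.25588797  1.79589383 -0.19319949] [[0.9917, -0.0094, 0.1282], [-0.1282, -0.0021, 0.9917], [-0.009, -1.0, -0.0032]]
lever_post {'location': [313.4, 297.9], 'conf': 0.8} [ 0.46836021 -0.04312962  0.07      ]
[294 273  41  32 359] [[0.4693, -0.0538], [0.4528, -0.0506], [0.4566, -0.0302], [0.4732, -0.0329]]
```

The post has slid about 5 mm along the pads (still gripped), and the tool is pressing radially by a modest amount. The jaw direction is what sets the lever's angle, so I ease the radial command outward and slightly up, and carry on.

drive_tool --pt "-7 -1 6.9 0 0 0 10" --pt "-12.3 -1.5 14.5 0 0 0 10" --pt "-16.4 -1.5 22.4 0 0 0 10" --pt "-19.7 -1.5 30.8 0 0 0 10" --pt "-22.7 -1.5 39.4 0 0 0 10" --pt "-25 -1.5 48.3 0 0 0 10" --pt "-26 -1.5 57.3 0 0 0 10" --pt "-26 -1.5 57.3 0 0 0 10" --newtons 14

```text
time: 21.65
position: [0.4401, 0.021, 0.0854]
tool_rot: [-0.705, 0.053, -0.039, 0.706]
ft_force: [-13.4, -4.8, 6.8]
grip_width: 0.0179
```

```bash
cat >> lev.py <<'E'
print("u %.1f n %.1f"%(d@u*1e3,d@n*1e3), "Fu %.1f Fn %.1f"%(s["ft_force"][:2]@u,s["ft_force"][:2]@n))
C=cam("wrist"); im=camera("wrist"); cv2.imwrite("pics/last.png",im)
for t in ("pivot","lever_post"):
  for e in mark_of("wrist",t)[:1]:
    P=at_z(C,e["location"],.07)[:2]-pv; print(t,round(e["conf"],2),np.round(e["location"]),"u %.1f n %.1f"%(P@u*1e3,P@n*1e3))
E
python3 lev.py
```

```text
[0.44013451 0.02099602 0.0854052 ] 21.65 F [-13.4  -4.8   6.8] w 0.01785571373639844 r 116.6 ang 84.8 deg
u -116.2 n -10.5 Fu -12.6 Fn -6.5
lever_post 0.74 [314. 310.] u -104.2 n -10.2
```

The post is near the pads' edge: the TCP is 12 mm outside it and the opening is down to 17.9 mm. I ease the fingers to 24 mm, which still encloses the post, re-centre along the pads, and close again.

drive_tool --pt "2 0 0 0 0 0 24" --pt "5 0 0 0 0 0 24" --pt "8 0 0 0 0 0 24" --pt "11 0 0 0 0 0 24" --pt "12 0 0 0 0 0 24" --pt "12 0 0 0 0 0 24"

```text
time: 22.4
position: [0.4586, 0.0179, 0.0856]
tool_rot: [0.706, -0.049, 0.044, -0.705]
ft_force: [-3.0, -4.2, -0.3]
grip_width: 0.0242
```

```bash
python3 lev.py
```

```text
[0.45860895 0.01785051 0.0856437 ] 22.4 F [-3.  -4.2 -0.3] w 0.024220242335970067 r 98.1 ang 83.5 deg
u -97.4 n -11.2 Fu -2.5 Fn -4.5
lever_post 0.75 [311. 276.] u -104.5 n -12.8
```

drive_tool --pt "-4 0 0 0 0 0 24" --pt "-7 0 0 0 0 0 24" --pt "-7 0 0 0 0 0 24" --pt "-7 0 3 0 0 0 24" --pt "-7 0 6 0 0 0 24" --pt "-7 0 9 0 0 0 24" --pt "-7 0 12 0 0 0 24" --pt "-7 0 12 0 0 0 24"

```text
time: 23.35
position: [0.4559, 0.0304, 0.0864]
tool_rot: [0.706, -0.047, 0.046, -0.705]
ft_force: [-1.5, -5.6, 0.6]
grip_width: 0.0241
```

```bash
python3 lev.py
```

```text
[0.45588112 0.03040702 0.08642383] 23.35 F [-1.5 -5.6  0.6] w 0.024078855756631174 r 101.8 ang 90.5 deg
u -101.8 n 0.9 Fu -0.7 Fn -5.8
lever_post 0.93 [310. 284.] u -104.3 n -1.2
```

drive_tool --pt "-2.5 0 -0.3 0 0 0 24" --pt "-2.5 0 -0.3 0 0 0 24" --pt "-2.5 0 -0.5 0 0 0 15" --pt "-2.5 0 -0.5 0 0 0 10" --pt "-2.5 0 -0.5 0 0 0 10" --pt "-2.5 0 -0.5 0 0 0 10" --pt "-2.5 0 -0.5 0 0 0 10" --newtons 20

```text
time: 24.2
position: [0.4549, 0.0299, 0.0866]
tool_rot: [0.706, -0.046, 0.047, -0.705]
ft_force: [0.9, -6.4, 1.5]
grip_width: 0.0194
```

```bash
python3 lev.py; python3 - <<'E'
from h import *
a=camera("top")[150:300,200:450]; cv2.imwrite("pics/fin.png",np.hstack([cv2.resize(camera("wrist"),(480,360)),cv2.resize(camera("scene")[170:350,230:430],(320,360))[:, :320]]))
E
```

```text
[0.45489471 0.02989995 0.08655312] 24.2 F [ 0.9 -6.4  1.5] w 0.019447635896647365 r 102.7 ang 90.2 deg
u -102.7 n 0.3 Fu 1.8 Fn -6.2
lever_post 0.65 [313. 282.] u -106.1 n -0.0
```

View pics/fin.png

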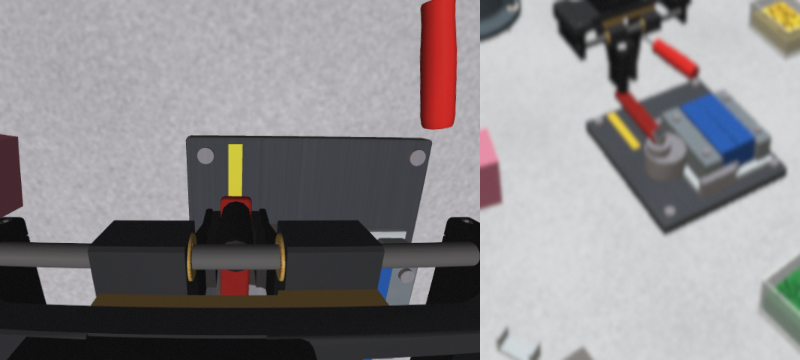

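The red arm lies in line with the yellow stripe (wrist view, col 235), the shells are closed (scene view), and the fingers hold the post. I let it settle and re-check before handing in.

drive_tool --pt "0 0 0 0 0 0 10" --pt "0 0 0 0 0 0 10" --pt "0 0 0 0 0 0 10" --pt "0 0 0 0 0 0 10" --pt "0 0 0 0 0 0 10"

```text
time: 25.0
position: [0.4549, 0.0299, 0.0866]
tool_rot: [0.706, -0.046, 0.047, -0.705]
ft_force: [1.5, -5.7, 1.3]
grip_width: 0.0192
```

```bash
python3 lev.py && python3 - <<'E'
from h import *
p=get_obs()["position"]; print(p)
C=cam("scene"); camera("scene")
for t,z in (("pin",.015),("driver",0),("bottle",0)):
    for d in mark_of("scene",t)[:1]: print(t,d,at_z(C,d["location"],z)[:2])
print(hand_in())
E
```

```text
[0.45489944 0.0299012  0.08655273] 25.0 F [ 1.5 -5.7  1.3] w 0.019248938490536462 r 102.7 ang 90.2 deg
u -102.7 n 0.3 Fu 2.3 Fn -5.5
lever_post 0.66 [313. 287.] u -103.1 n 0.0
[0.45487804 0.0299173  0.08655248]
pin {'location': [318.0, 214.6], 'conf': 0.62} [0.37877515 0.08418956]
driver {'location': [338.4, 197.2], 'conf': 0.49} [0.32182725 0.20116485]
bottle {'location': [115.4, 358.8], 'conf': 0.92} [ 0.52900896 -0.51413802]
the job is handed in; nothing more can be done
None
```

The job is done and handed in at about 25 s of the 67 s allowed.

- **Slot run:** With the clamp open, the pin went from about 6 mm before the near end to 10 mm past the far end. It moved at 3 cm/s with the tip about 20 mm deep, and no contact forces showed.
- **Pin returned:** I stood it back in the wooden stand and let go. The wrist picture taken right afterwards shows it upright with its flange on the block.
- **Lever held:** I swung the lever to the yellow stripe and finished gripping the post. The last check gave a lever angle of about 90.2° (1.57 rad), an opening of 19.2 mm and about 5.7 N of spring load, steady over the last 0.5 s. The pictures show the arm in line with the stripe and the shells closed.

**What went wrong or disagreed:**
- **Post slip:** During the swing the post slid about 12 mm along the pads, with up to about 30 N on the wrist. I opened the fingers to 24 mm around it, re-centred and closed again. The lever angle stayed at about 83° through this and did not spring back.
- **Pin check:** The network's last "pin" in the scene picture (confidence 0.62) fell near the lever post. I took it as a look-alike and relied on the earlier close-up of the pin in its stand.
- **Bystanders:** I did not check all of them at the end. The bottle was found where it started; the screwdriver showed in the last pictures with nothing seen touching it, but I did not compare its position.

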